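Lower the pour-over dripper onto the mug

TASK

Get the pour-over coffee stand ready to brew: press its release paddle down to free the pawl from the toothed column and, keeping it pressed, push the dripper arm down until the foot of the dripper rests on the rim of the mug below it; do not press hard once it rests there. Then let go of the paddle and move clear. Only press and push: lift nothing, and leave the mugs and everything else where they stand.

Things in the scene. Friction and masses are not known exactly. Their poses are not given: they have to be found in the camera images.
- stand: Pour-over coffee stand, fixed: wooden board 160 (x) x 330 (y) x 18 mm, origin at the centre of its underside, front to its own -x. A toothed column (26 x 16 mm, top at 325 mm) stands at x +30, y 0 mm, teeth to -x. A sleeve rides on it: the dripper arm goes from it to +y, the release paddle to -x. Mug places: x +30, y +100 mm (under the dripper) and x +30, y -100 mm (waiting).
- sleeve_slide (a joint): Travel of sleeve, arm, dripper and paddle down the column, in m: 0 at the top, larger is lower (to 0.12); starts at 0.012 to 0.04. Friction (10 N, against 4.3 N of weight) holds it where it is left. With the pawl in the teeth (8 mm apart) it cannot be pushed below the next tooth, only raised; with the pawl free, a push of 6 to 7 N moves it down.
- release_paddle (a joint): Tilt of the paddle in rad: 0 at rest (slopes up 0.12 rad to its free end; up to 0.15 where the pawl lies on a tooth's flank), 0.24 fully pressed. Paddle and pawl are one sprung rocker on the sleeve: pressing the free end down swings the pawl out of the teeth, clear beyond 0.16. 2 N at the pad starts it, 3.5 N presses it fully; it springs back; pressing on pushes the arm down.
- paddle_pad (a point): Centre of the top of the paddle's ribbed steel pad, the place to press: 44 mm along the stand's x, 28 wide, 6 thick, 103 mm in front of the column's axis, about 240 to 270 mm above the worktop at the start. It is 83 mm above the dripper's foot with the paddle at rest, 64 mm fully pressed. Behind it: the upright pawl (70 mm away, 25 mm higher) and the column (55 to 150 mm higher).
- dripper_foot (a point): Centre of the underside of the white ceramic dripper's flat foot flange (108 mm across). The spout (26 mm across) reaches 12 mm below this point; the open cone above it is 114 mm wide, its rim 86 mm above this point. It moves down with the arm.
- short_mug_rim (a point): Centre of the mouth, level with the rim, of the short white mug with a leaf pattern: 88 mm across, 96 mm high, rim 114 mm above the worktop. Either this mug or the tall one stands under the dripper; the other waits on the other side of the column.
- tall_mug_rim (a point): Centre of the mouth, level with the rim, of the tall plain white mug: 83 mm across, 122 mm high, rim 140 mm above the worktop.
- short_mug: The short mug, standing on the board; origin at its underside, 14.5 mm off its axis towards the handle (handle to its own -y).
- tall_mug: The tall mug, standing on the board; origin at its underside, 14.5 mm off its axis towards the handle (handle to its own -y).
- dripper_arm: The sliding part: sleeve, arm, ring and dripper; origin on the column's axis at the height of the paddle's hinge, 70 mm above the dripper's foot.
- timer: Wind-up kitchen timer, 60 mm across, 41 mm high, at the right end of the worktop; origin at its underside. Not needed.
- spoon: Steel teaspoon, 137 mm long, lying at the left end of the worktop; origin at its underside. Not needed.
Not all that is in view belongs to the job. Leave any purple look-alike of the short_mug alone.

How it is judged:
By the outcome, as a careful person would: the job done as asked, in the order asked, and still so for the second after the job is handed in, with the robot touching nothing.
It also fails if it takes over 35 s, if anything falls off the work surface, if the arm or the gripper's body presses on something with over 40 N, if the wrist force passes 120 N, or if a joint passes its speed limit or range.

ROBOT

A 6-joint arm with a two-finger parallel gripper is mounted at the origin on a cart in front of the work surface, level with it; the furniture and walls round the work are solid. World frame = base frame: x ahead of the robot, y to its left, z up, the work surface at z = 0. Lengths are in mm, angles in rad, forces in N, time in s.
With the tool pointing down it reaches from about 275 to 750 mm from the base axis. Payload 10.2 kg.
Tool frame: the origin (TCP) lies at the very end of the fingers, on their centre line; the grasp point (between the pads) lies 19 mm behind it; z points along the fingers, y is the direction in which the jaws open and shut (so a half turn about z gives the same grasp; the last joint's range is limited). The gripper opens to 85 mm and grips with 20 to 120 N. Pads are 22 mm wide; open, the fingers measure 114 mm over their backs; the gripper's body (76 mm by 85 mm) begins 54 mm behind the grasp point. The pads swing forward as they close: fully open they stand 13 mm farther back than shut.
Start: joints at [-1.501, 0.313, 1.498, -0, 1.331, -0.223], TCP at [151.52, -502.666, 231.294] pointing down, gripper open.
Joint ranges: [-2.94, 2.94], [-0.97, 2.17], [0.19, 2.56], [-1.23, 4.37], [0.02, 3.11], [-2.88, 2.88]. Speed limits (rad/s): [2.39, 2.39, 3.01, 3.14, 3.14, 3.14].

INTERFACE

Orientations are given as a unit quaternion [w, x, y, z].
In Python, from rig import * gives the robot as it stands. The module is installed in compiled form; this text tells all that it offers.
- The arm moves only by the shell command python3 -m crank 'ROWS' [FORCE]. ROWS is a JSON object of lists of equal length, an entry for each row: "dp": the shift along the world's x, y, z in cm, a list of three; "delta_rot": the turn, a rotation vector about the world's x, y, z in degrees, a list of three; "claw": the closure in counts, from 0 (fully open) to 255 (shut). A call has 1 to 10 rows; each row shifts and turns the commanded pose from where the row before left it; what a row does not reach is not made up. A row lasts 1/10 s, in which the tool goes at most 50 mm and 8.59 degrees, less where a joint would pass 70% of its speed; a pose out of reach is approached as far as the arm can. A call is refused whole if a number of a shift passes 5 or a number of a turn 8.59, either way. A call with a gripper value outside its range is refused whole. The fingers move at their own pace and stop on an object; FORCE is the grip in N (left out, the last holds). Time passes only in rows, so rows that do not move let the fingers close. It gives the time, the measured TCP pose, the force and the opening at its end, in the units of the state.
- sense(): the state, without advancing time (a new reading comes with each control period).
- capture(name): name is "side" or "top" or "wrist"; returns (picture, depth): 480x640x3 uint8, red, green, blue; 480x640 float32, mm along the optical axis (not along the pixel's ray), 0 where there is no reading.
- camera_model(name): a dict with "fx", "fy", "cx", "cy" (pixels), "cam_to_world" (4x4, takes a point from camera to world coordinates); the wrist camera has in their place "T_tool_cam" (4x4, takes a point from camera to tool coordinates, whose origin is the TCP and whose axes are the flange's). Camera axes: x right, y up, looking along -z (the intrinsics and any distortion apply to the point x, -y, -z); pixel columns grow to the right and rows downward; lengths in mm; the calibration is good to about 2 mm. A picture is of the moment at which its call begins: read the wrist's pose just before it. camera_model takes no time and is no camera call.
- finish_job(): hands the job in, once; it reports no verdict.
Trained networks look in the newest picture that a camera, given by its name, has taken for a name from the list of things; names that differ only in an ending like _2 or _b are one class to them, and where a whole thing is asked for, a point or a joint stands for the part that bears it (a point fixed in the world has none). Each returns a list of dicts, best first, with "p" (0 to 1); they miss things now and then, are a little off and sometimes report something else, mostly with a low value. They report only what shows in the picture. A call takes as long as a camera call. They do not tell look-alikes from the thing itself.
- boxes_of(camera, target): "centre" ([column, row] in pixels, amid what is visible of it).
- masks_of(camera, target): "region" (480x640 bool, what is visible of it) and "centre" ([column, row] in pixels, amid what is visible of it).
- pinpoint(camera, target): "centre" ([column, row] in pixels: a listed point, or the origin of a listed thing).
The state is a dict: "time_s": time; "joints": joint angles; "dq": joint speeds; "tau": joint torques, N m; "eef_pos": TCP position; "ee_rot": TCP orientation; "force": force on the tool from outside, world axes, zero at the start; "wrist_torque": the same for the moment, N m; "grip_width": opening from 0.0 (shut) to 1.0 (fully open).
Only numpy, scipy, OpenCV 4.12 (cv2) and the standard library are available. Lean on these libraries where they do the work, as an engineer would, in place of code of your own. Each camera call takes 0.05 s, during which the arm holds its last target.

## Working session

There is one attempt and no reset: what is moved stays moved. The work goes in short steps, Python scripts to look and compute and a shell command to move; the robot and the scene stay as the last step left them, time stands still between calls to the robot, and variables do not carry over. Pictures are saved under pics/ and viewed, and the job is handed in when it is done.

```bash
mkdir -p pics; cat > h.py <<'E'
from rig import *
import numpy as np, cv2
def w(cam,u,v,d,m=None):
    m=m or camera_model(cam)
    p=np.array([(u-m['cx'])/m['fx']*d,-(v-m['cy'])/m['fy']*d,-d,1])
    return (np.array(m['cam_to_world'])@p)[:3]
def save(n,im): cv2.imwrite('pics/'+n,im[:,:,::-1])
E
python3 - <<'E'
from h import *
print(sense())
for c in ['side','top']:
    im,d=capture(c); save(c+'1.png',im); np.save(c+'_d.npy',d)
    m=camera_model(c); print(c,{k:(np.round(v,3).tolist()) if k=='cam_to_world' else v for k,v in m.items()})
    for t in ['paddle_pad','dripper_foot','short_mug_rim','tall_mug_rim','stand','dripper_arm']:
        for r in pinpoint(c,t)[:3]:
            u,v=r['centre']; dd=d[int(min(479,max(0,round(v)))),int(min(639,max(0,round(u))))]
            print(t,round(r['p'],2),np.round([u,v,dd],1),np.round(w(c,u,v,dd,m),1))
E
```

```text
{'time_s': 0.0, 'joints': array([-1.50138482e+00,  3.13453492e-01,  1.49842127e+00,  9.43306631e-07,
        1.33099023e+00, -2.23351405e-01]), 'dq': array([-0.00177482, -0.00076912, -0.00067128, -0.00093453, -0.00087675,
       -0.00037515]), 'tau': array([-5.98432907e-04, -4.12261963e+01, -2.59743798e+01, -2.14816337e-04,
        4.06715437e-03,  9.07861988e-06]), 'eef_pos': array([ 151.50964197, -502.40328774,  230.73923649]), 'ee_rot': array([-6.34253341e-04,  9.89305168e-01,  1.45859107e-01,  4.93745295e-05]), 'force': array([-0.12819515,  0.38892675,  0.14055399]), 'wrist_torque': array([-0.01437881,  0.04081224,  0.01300637]), 'grip_width': 0.9962438282020438}
side {'fx': 435.9565058238321, 'fy': 435.9565058238321, 'cx': 321.1911399479269, 'cy': 240.4740678841697, 'cam_to_world': [[0.999, 0.026, -0.043, 496.832], [-0.049, 0.354, -0.934, -1157.056], [-0.009, 0.935, 0.355, 638.805], [0.0, 0.0, 0.0, 1.0]]}
paddle_pad 0.48 [ 296.4  218.9 1779.9] [474.6 541.5  90.7]
dripper_foot 0.69 [ 342.3  237.7 1278.7] [613.9  37.1 192.3]
short_mug_rim 0.73 [ 311.8  242.8 1566.5] [530.3 304.8  
[... 518 characters left out ...]
5.768], [-1.0, 0.018, -0.01, 0.841], [-0.008, 0.106, 0.994, 1334.247], [0.0, 0.0, 0.0, 1.0]]}
paddle_pad 0.89 [ 319.2  267.6 1076.4] [481.   10.3 256.6]
dripper_foot 0.86 [ 301.8  217.8 1156.6] [610.8  58.1 190.2]
short_mug_rim 0.97 [ 369.9  245.2 1311.2] [ 558.7 -134.2   27.2]
short_mug_rim 0.95 [ 227.   254.2 1330.3] [525.8 286.    8.8]
short_mug_rim 0.75 [ 427.5  244.  1331.4] [ 567.4 -306.7    6.1]
tall_mug_rim 0.47 [ 360.4  252.2 1311.5] [ 537.8 -106.9   25.1]
stand 0.65 [ 330.2  246.  1080.7] [533.3 -15.1 257.6]
stand 0.51 [ 169.   267.8 1323.1] [482.2 454.3  13.2]
dripper_arm 0.95 [ 334.2  227.5 1029. ] [570.9 -22.7 313.5]
dripper_arm 0.25 [ 368.3  243.7 1312.4] [ 563.  -129.5   26.6]
```

View pics/side1.png

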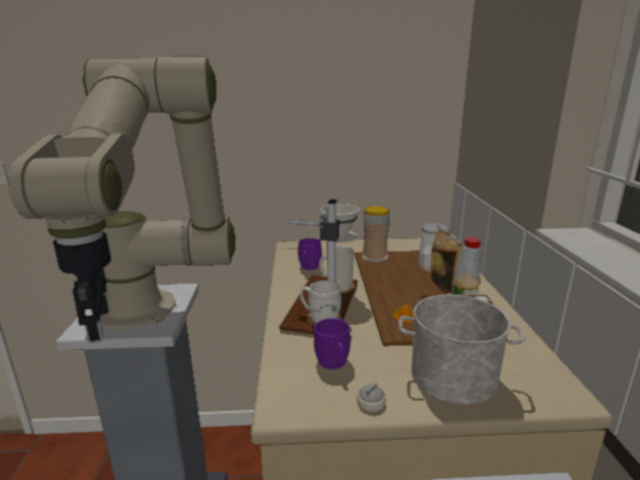

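View pics/top1.png

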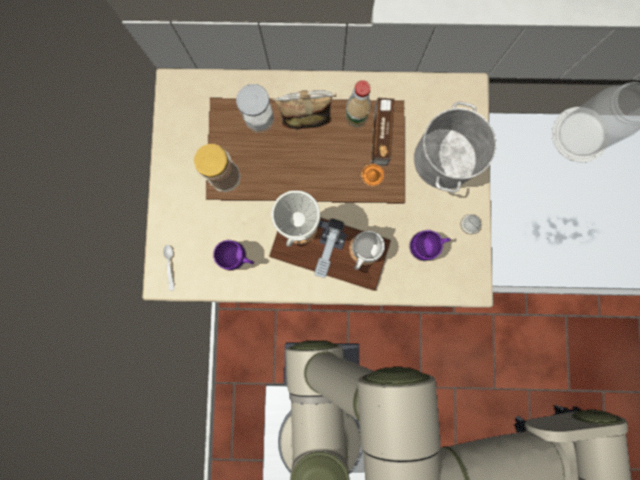

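The side view shows the plain tall mug (340,268) under the dripper. The leaf mug (323,300) is waiting on the near side, and there are two purple decoys. In the top view the paddle pad is at about (321,268). Next I'll refine the pad, column and yaw from depth.

```bash
python3 - <<'E'
from h import *
im=cv2.imread('pics/top1.png'); d=np.load('top_d.npy'); m=camera_model('top')
c=im[190:300,260:400]; cv2.imwrite('pics/topz.png',cv2.resize(c,None,fx=5.5,fy=5.5,interpolation=cv2.INTER_CUBIC))
P=np.array([[w('top',u,v,d[v,u],m) for u in range(260,400)] for v in range(190,300)])
for v in range(222,284,3): print(v,[int(P[v-190,u-260,2]) for u in range(306,350,2)])
def cen(lo,hi,x0,x1,y0,y1):
    M=(P[...,2]>lo)&(P[...,2]<hi)&(P[...,0]>x0)&(P[...,0]<x1)&(P[...,1]>y0)&(P[...,1]<y1)
    return P[M]
q=cen(225,290,440,535,-40,50); print('paddle',len(q),q.mean(0),q.min(0),q.max(0))
q=cen(315,340,520,620,-60,30); print('col',len(q),q.mean(0) if len(q) else 0)
# board rect
s=im.astype(int); 
q=cen(10,24,400,700,-200,200); r=cv2.minAreaRect(q[:,:2].astype(np.float32)); print('board',r,len(q))
im2=cv2.imread('pics/side1.png'); cv2.imwrite('pics/sidez.png',cv2.resize(im2[190:340,270:390],None,fx=4,fy=4,interpolation=cv2.INTER_CUBIC))
E
```

```text
222 [207, 218, 232, 249, 255, 268, 272, 248, 247, 247, 252, 246, 322, 321, 322, 325, 324, 322, 319, -6, -3, 1]
225 [219, 233, 241, 256, 265, 272, 249, 251, 250, 251, 250, 265, 319, 322, 321, 324, 326, 325, 320, 264, 12, -2]
228 [235, 249, 251, 263, 273, 185, 17, 16, 18, 17, 250, 262, 271, 307, 313, 319, 322, 323, 266, 12, 17, 15]
231 [256, 263, 275, 271, 191, 14, 12, 14, 15, 20, 265, 251, 285, 290, 299, 305, 268, 20, 260, 17, 12, 15]
234 [272, 269, 186, 183, 17, 19, 18, 23, 13, 254, 265, 251, 286, 285, 286, 283, 210, 264, 25, 21, 23, 15]
237 [182, 65, 12, 16, 12, 17, 17, 15, 24, 265, 256, 258, 289, 287, 283, 257, 53, 268, 14, 16, 11, 16]
240 [17, 22, 17, 14, 14, 16, 17, 17, 21, 20, 223, 254, 258, 254, 284, 257, 268, 255, 1334, 19, 16, 17]
243 [14, 21, 16, 19, 16, 17, 16, 15, 24, 21, 22, 255, 254, 254, 254, 225, 238, 19, 18, 15, 18, 21]
246 [11, 12, 14, 14, 20, 16, 12, 14, 22, 18, 252, 258, 257, 254, 21, 21, 24, 24, 21, 18, 20, 18]
249 [16, 19, 12, 14, 11, 15, 14, 18, 21, 23, 255, 255, 255, 255, 16, 15, 15, 15, 20, 20, 16, 15]
252 [17, 18, 20, 13, 20, 21, 16, 15, 13, 255, 257, 255, 25
[... 579 characters left out ...]
252, 13, 18, 20, 12, 18, 17, 15, 18, 17, 18, 19]
273 [-3, 3, 0, 2, -5, 256, 255, 257, 256, 255, 255, 16, 15, 13, 18, 15, 16, 13, 1334, 13, 15, 22]
276 [0, -5, -1, -2, 0, 0, 2, 256, 258, 258, 0, 0, 9, 14, 12, 20, 13, 18, 17, 15, 15, 13]
279 [-1, 4, -3, -3, 0, -3, -5, -2, 0, -2, 0, -1, -3, -4, -6, 2, -2, 19, 12, 17, 14, 16]
282 [0, 0, -3, 1, -1, -4, -1, 0, -4, 0, -3, 1, -2, -2, 1, 2, -3, -8, -4, 2, 0, 15]
paddle 313 [493.56583914  -0.73314241 256.5480186 ] [458.72680639 -21.91759179 250.7760018 ] [533.82593877  20.23661066 262.85804843]
col 127 [578.95708534 -26.38451247 322.9491414 ]
board ((564.7028198242188, -1.72271728515625), (390.9987487792969, 270.6907653808594), 89.84583282470703) 3829
```

View pics/topz.png

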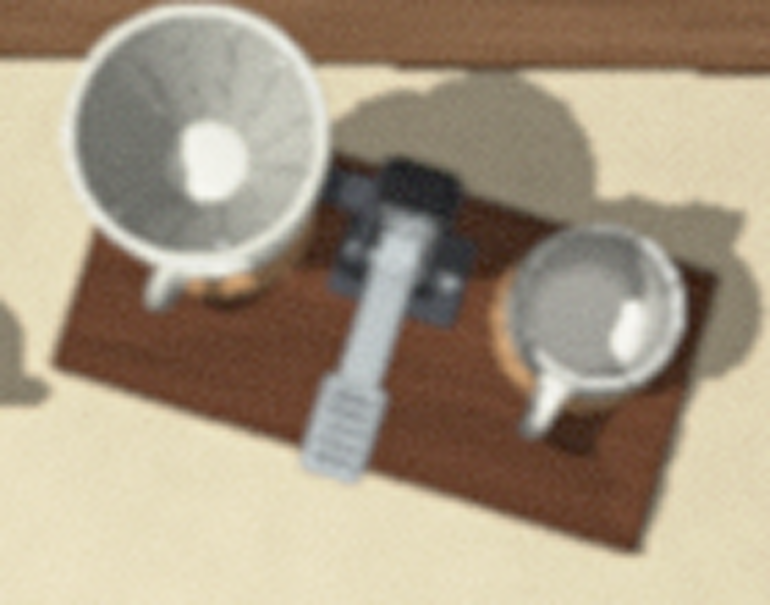

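View pics/sidez.png

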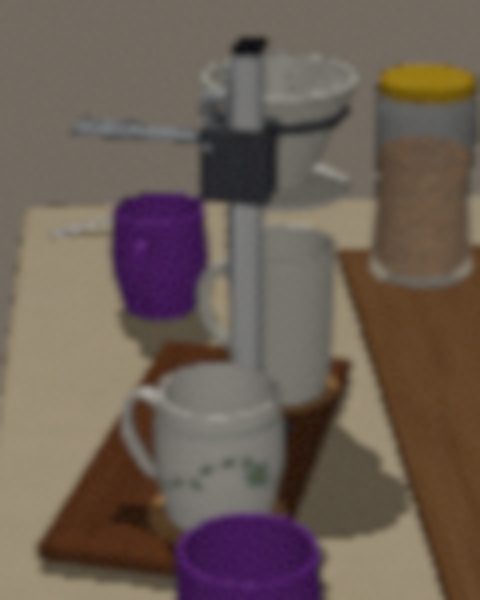

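Pad top is at about (481,9,256). The column axis is at about (579,-26), about 104 mm away, which fits the stated 103. The paddle lies almost level (tilt about 0.13), so the foot is near 185 and has about 45 mm to travel to the tall mug's rim at 140. At contact the fully pressed pad should be at about z=204. I'll go above the pad with the gripper shut.

```bash
python3 -m crank '{"dp":[[0,0,3],[2,3.5,2],[2.5,3.9,0.5],[2.5,3.9,0.5],[2.5,3.9,0.5],[2.5,3.9,0.5],[2.5,3.9,0.5],[2.5,3.9,0.5],[2.5,3.9,0],[2.5,3.9,0]],"delta_rot":[[0,0,0],[0,0,-4],[0,0,-4],[0,0,-4],[0,0,-4],[0,0,-4],[0,0,-4],[0,0,-4],[0,0,-4],[0,0,-4]],"claw":[255,255,255,255,255,255,255,255,255,255]}' 20
python3 -m crank '{"dp":[[2.5,3.9,0],[2.5,3.9,0],[2.5,3.9,0],[1,2,0],[0,0,0]],"delta_rot":[[0,0,0],[0,0,0],[0,0,0],[0,0,0],[0,0,0]],"claw":[255,255,255,255,255]}'
```

```text
time_s: 1.7
eef_pos: [372.2, -153.9, 311.7]
ee_rot: [0.0, 0.986, -0.169, 0.001]
force: [-0.1, -0.8, 0.4]
grip_width: 0.001
time_s: 2.2
eef_pos: [457.2, -16.5, 311.1]
ee_rot: [-0.0, 0.986, -0.165, -0.0]
force: [-0.5, -0.4, -0.4]
grip_width: 0.005
```

```bash
python3 -m crank '{"dp":[[1,1.3,0],[1.1,1.3,-1],[0,0,-1],[0,0,0]],"delta_rot":[[0,0,0],[0,0,0],[0,0,0],[0,0,0]],"claw":[255,255,255,255]}'
python3 - <<'E'
from h import *
out=[]
for c in ['side','top','wrist']:
    im,d=capture(c)
    if c=='side': im=cv2.resize(im[170:350,240:400],None,fx=3.3,fy=3.3,interpolation=cv2.INTER_CUBIC)
    if c=='top': im=cv2.resize(im[180:310,230:400],None,fx=4,fy=4,interpolation=cv2.INTER_CUBIC)
    save(c+'2.png',im)
    if c!='top': print(c,[(np.round(r['centre'],1),round(r['p'],2)) for r in pinpoint(c,'paddle_pad')])
print(camera_model('wrist'))
E
```

```text
time_s: 2.6
eef_pos: [476.7, 6.7, 289.9]
ee_rot: [0.0, 0.986, -0.167, -0.001]
force: [-0.1, -0.5, -0.1]
grip_width: -0.003
side [(array([297.6, 218.2]), 0.44), (array([333.5, 226.4]), 0.25)]
wrist [(array([323.6, 268.4]), 0.88), (array([452.4,  63. ]), 0.17)]
{'fx': 399.34687635524574, 'fy': 399.34687635524574, 'cx': 321.43311280536886, 'cy': 235.89379327802803, 'T_tool_cam': array([[ 9.28186185e-04,  9.58706178e-01,  2.84396909e-01,
         7.12804162e+01],
       [ 9.99999470e-01, -1.01640178e-03,  1.62607165e-04,
        -3.90400061e-02],
       [ 4.44954019e-04,  2.84396608e-01, -9.58706614e-01,
        -1.42738711e+02],
       [ 0.00000000e+00,  0.00000000e+00,  0.00000000e+00,
         1.00000000e+00]])}
```

View pics/side2.png

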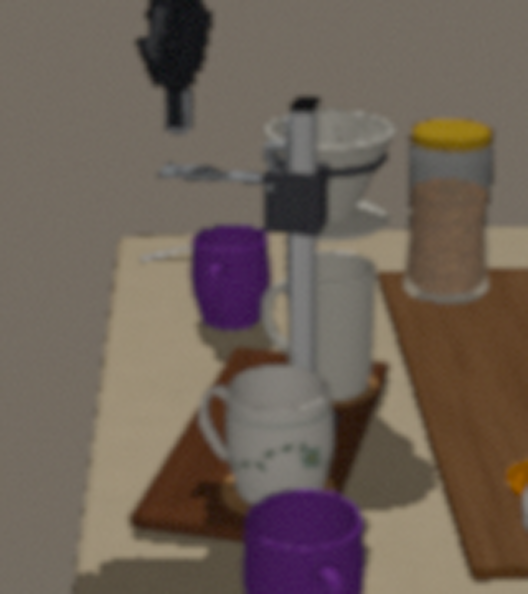

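View pics/wrist2.png

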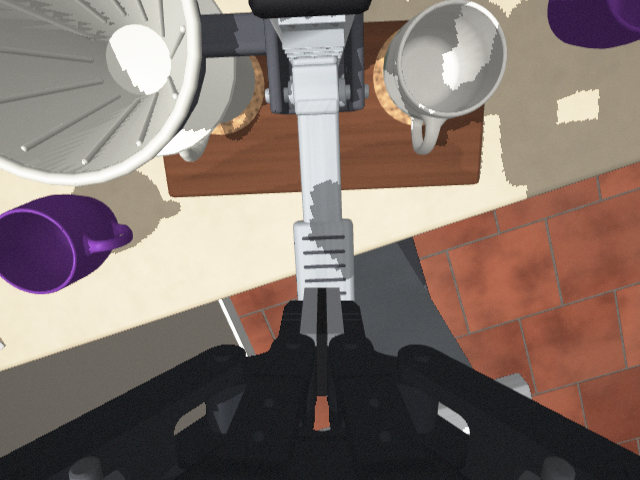

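View pics/top2.png

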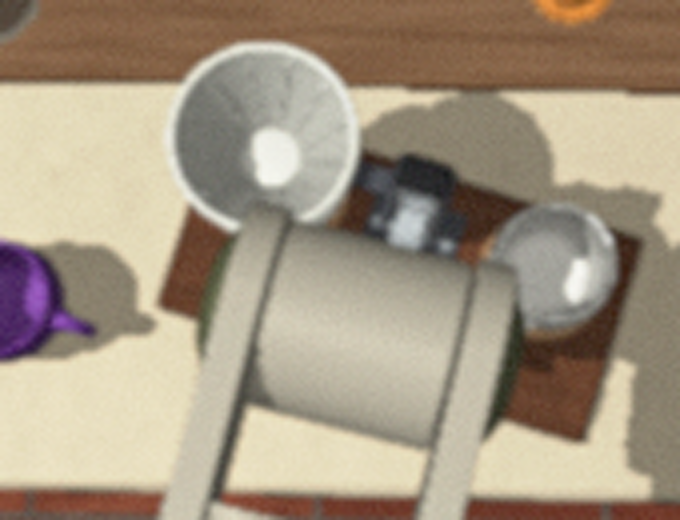

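The fingers are centred on the paddle, 3 mm outward of the pad centre, which is fine. Before going down I'll check the wrist's clearance to the column.

```bash
python3 - <<'E'
from h import *
im,d=capture('side'); save('side3.png',im)
E
```

```text
(no output)
```

View pics/side3.png

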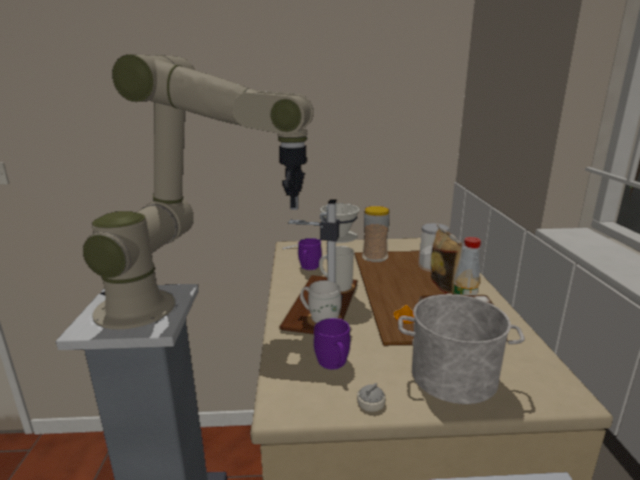

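The wrist sits about 200 mm above the fingertips, so it clears the 325 mm column top. Pressing in small steps.

```bash
python3 -m crank '{"dp":[[0,0,-1.5],[0,0,-1.5],[0,0,-0.5],[0,0,-0.4],[0,0,-0.3],[0,0,0]],"delta_rot":[[0,0,0],[0,0,0],[0,0,0],[0,0,0],[0,0,0],[0,0,0]],"claw":[255,255,255,255,255,255]}'
```

```text
time_s: 3.5
eef_pos: [477.5, 7.2, 249.6]
ee_rot: [0.0, 0.986, -0.167, 0.0]
force: [-2.1, -0.7, 2.7]
grip_width: 0.002
```

```bash
python3 -m crank '{"dp":[[0,0,-0.3],[0,0,-0.3],[0,0,-0.3],[0,0,-0.3],[0,0,0]],"delta_rot":[[0,0,0],[0,0,0],[0,0,0],[0,0,0],[0,0,0]],"claw":[255,255,255,255,255]}'
```

```text
time_s: 4.0
eef_pos: [477.7, 7.2, 237.6]
ee_rot: [0.0, 0.986, -0.167, 0.0]
force: [-1.6, -1.9, 3.5]
grip_width: -0.0
```

```bash
python3 -m crank '{"dp":[[0,0,-0.3],[0,0,-0.3],[0,0,-0.3],[0,0,-0.3],[0,0,0]],"delta_rot":[[0,0,0],[0,0,0],[0,0,0],[0,0,0],[0,0,0]],"claw":[255,255,255,255,255]}'
python3 - <<'E'
from h import *
im,d=capture('side'); save('side4.png',cv2.resize(im[170:350,240:400],None,fx=3.3,fy=3.3,interpolation=cv2.INTER_CUBIC))
im,d=capture('wrist'); save('wrist4.png',im)
E
```

```text
time_s: 4.5
eef_pos: [477.7, 7.2, 225.5]
ee_rot: [0.0, 0.986, -0.167, 0.0]
force: [-1.9, -1.7, 2.9]
grip_width: -0.0
```

View pics/side4.png

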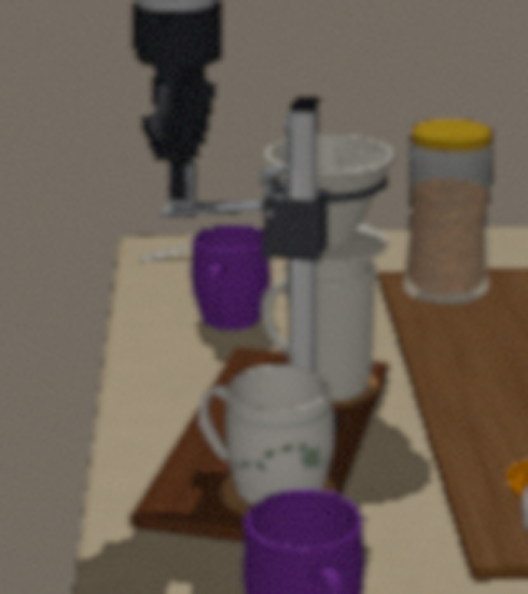

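View pics/wrist4.png

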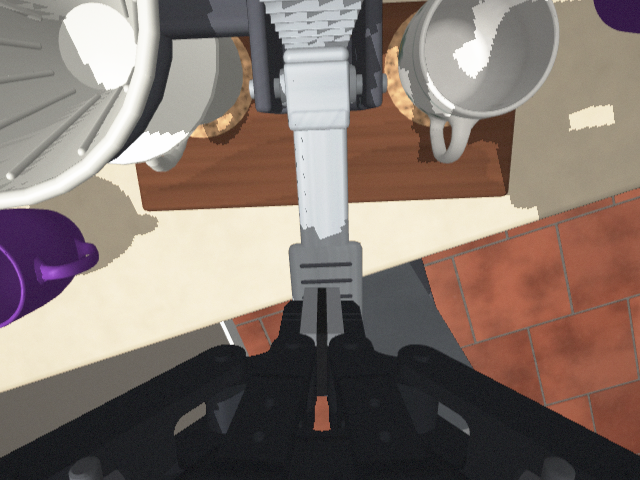

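The paddle is pressed and the arm is sliding down: the sleeve in the side view has moved from y≈200 to y≈225, and the foot is approaching the tall mug. I'll continue in finer steps.

```bash
python3 -m crank '{"dp":[[0,0,-0.3],[0,0,-0.3],[0,0,-0.3],[0,0,-0.3],[0,0,-0.2],[0,0,0]],"delta_rot":[[0,0,0],[0,0,0],[0,0,0],[0,0,0],[0,0,0],[0,0,0]],"claw":[255,255,255,255,255,255]}'; python3 - <<'E'
from rig import *
print(sense()['force'],sense()['eef_pos'])
E
python3 -m crank '{"dp":[[0,0,-0.1],[0,0,-0.1],[0,0,0]],"delta_rot":[[0,0,0],[0,0,0],[0,0,0]],"claw":[255,255,255]}'
```

```text
time_s: 5.2
eef_pos: [477.7, 7.3, 211.4]
ee_rot: [0.0, 0.986, -0.167, 0.0]
force: [-0.8, 0.3, 4.0]
grip_width: -0.003
[-0.7580821   0.27009465  4.03896097] [477.70162992   7.25252208 211.42740157]
time_s: 5.5
eef_pos: [477.7, 7.2, 209.5]
ee_rot: [0.0, 0.986, -0.167, 0.0]
force: [-2.6, 0.1, 5.1]
grip_width: -0.004
```

```bash
python3 -m crank '{"dp":[[0,0,-0.1],[0,0,-0.1],[0,0,0]],"delta_rot":[[0,0,0],[0,0,0],[0,0,0]],"claw":[255,255,255]}'; python3 -m crank '{"dp":[[0,0,-0.1],[0,0,0]],"delta_rot":[[0,0,0],[0,0,0]],"claw":[255,255]}'
python3 - <<'E'
from h import *
im,d=capture('side'); save('side5.png',cv2.resize(im[200:290,290:390],None,fx=6,fy=6,interpolation=cv2.INTER_CUBIC))
print(sense()['force'])
E
```

```text
time_s: 5.8
eef_pos: [477.7, 7.2, 207.5]
ee_rot: [0.0, 0.986, -0.167, 0.0]
force: [-2.1, -2.1, 4.6]
grip_width: -0.004
time_s: 6.0
eef_pos: [477.7, 7.3, 206.5]
ee_rot: [0.0, 0.986, -0.167, 0.0]
force: [-1.3, -0.3, 5.5]
grip_width: -0.004
[-1.49116434 -1.25036713  4.83681541]
```

View pics/side5.png

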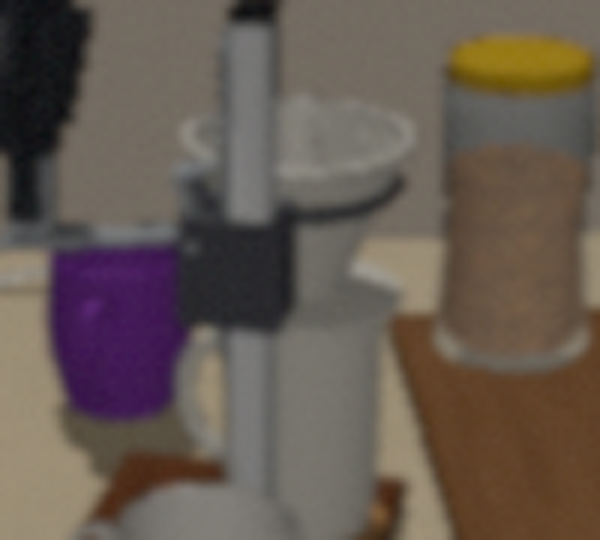

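```bash
for i in 1 2; do python3 -c "pass"; done
python3 -m crank '{"dp":[[0,0,-0.05],[0,0,-0.05],[0,0,0]],"delta_rot":[[0,0,0],[0,0,0],[0,0,0]],"claw":[255,255,255]}'
python3 -m crank '{"dp":[[0,0,-0.05],[0,0,0]],"delta_rot":[[0,0,0],[0,0,0]],"claw":[255,255]}'
```

```text
time_s: 6.35
eef_pos: [477.7, 7.2, 205.6]
ee_rot: [0.0, 0.986, -0.167, 0.0]
force: [-1.5, -1.1, 5.8]
grip_width: 0.002
time_s: 6.55
eef_pos: [477.7, 7.2, 205.1]
ee_rot: [0.0, 0.986, -0.167, 0.0]
force: [-2.1, -1.1, 6.2]
grip_width: 0.001
```

```bash

python3 -m crank '{"dp":[[0,0,-0.05],[0,0,0]],"delta_rot":[[0,0,0],[0,0,0]],"claw":[255,255]}'
python3 - <<'E'
from rig import *
print(sense()['force'])
E
```

```text
time_s: 6.75
eef_pos: [477.7, 7.3, 204.6]
ee_rot: [0.0, 0.986, -0.167, 0.0]
force: [-1.9, -1.1, 4.6]
grip_width: -0.001
[-1.9165098  -1.12408608  4.57276754]
```

```bash

python3 -m crank '{"dp":[[0,0,-0.05],[0,0,0]],"delta_rot":[[0,0,0],[0,0,0]],"claw":[255,255]}'
python3 -m crank '{"dp":[[0,0,-0.05],[0,0,0]],"delta_rot":[[0,0,0],[0,0,0]],"claw":[255,255]}'
```

```text
time_s: 6.95
eef_pos: [477.7, 7.2, 204.3]
ee_rot: [0.0, 0.986, -0.167, 0.0]
force: [-1.4, 0.3, 6.1]
grip_width: -0.0
time_s: 7.15
eef_pos: [477.8, 7.2, 204.1]
ee_rot: [0.0, 0.986, -0.167, 0.001]
force: [-3.7, -0.9, 9.8]
grip_width: 0.001
```

```bash

python3 -m crank '{"dp":[[0,0,-0.02],[0,0,0]],"delta_rot":[[0,0,0],[0,0,0]],"claw":[255,255]}'
```

```text
time_s: 7.35
eef_pos: [477.8, 7.2, 204.0]
ee_rot: [0.0, 0.986, -0.167, 0.001]
force: [-2.8, -1.0, 10.9]
grip_width: 0.001
```

Contact is confirmed: force rose from about 5 to 10.9 N while z stalled at 204, the height predicted for the tall mug's rim. Releasing straight up, then moving clear.

```bash

python3 -m crank '{"dp":[[0,0,0.3],[0,0,0.5],[0,0,0.7],[0,0,1],[0,0,1.5],[0,0,3],[-1,-1,3],[-3,-3,1],[-3,-3,0],[0,0,0]],"delta_rot":[[0,0,0],[0,0,0],[0,0,0],[0,0,0],[0,0,0],[0,0,0],[0,0,0],[0,0,0],[0,0,0],[0,0,0]],"claw":[255,255,255,255,255,255,255,255,255,255]}'
python3 -m crank '{"dp":[[-2,-4,0],[-2,-4,0],[-2,-4,0],[-2,-4,0],[-2,-4,0],[0,0,0],[0,0,0]],"delta_rot":[[0,0,0],[0,0,0],[0,0,0],[0,0,0],[0,0,0],[0,0,0],[0,0,0]],"claw":[255,255,255,255,255,255,255]}'
python3 - <<'E'
from h import *
im,d=capture('side'); save('side6.png',cv2.resize(im[190:340,270:390],None,fx=4,fy=4,interpolation=cv2.INTER_CUBIC))
im,d=capture('top'); save('top6.png',cv2.resize(im[190:300,260:400],None,fx=5.5,fy=5.5,interpolation=cv2.INTER_CUBIC))
m=camera_model('top')
P=np.array([[w('top',u,v,d[v,u],m) for u in range(260,400)] for v in range(190,300)])
M=(P[...,2]>150)&(P[...,2]<300)&(P[...,0]>455)&(P[...,0]<500)&(P[...,1]>-40)&(P[...,1]<50)
print('pad',P[M].mean(0),M.sum())
M=(P[...,2]>150)&(P[...,2]<300)&(P[...,1]>20)&(P[...,0]>530); print('dripper rim',np.percentile(P[M][:,2],[90,97]))
d0=np.load('top_d.npy')
P0=np.array([[w('top',u,v,d0[v,u],m) for u in range(260,400)] for v in range(190,300)])
M=(P0[...,2]>150)&(P0[...,2]<300)&(P0[...,1]>20)&(P0[...,0]>530); print('before',np.percentile(P0[M][:,2],[90,97]))
print(sense()['force'])
E
```

```text
time_s: 8.35
eef_pos: [405.6, -64.7, 314.1]
ee_rot: [0.0, 0.986, -0.169, 0.001]
force: [0.1, -0.6, 0.6]
grip_width: -0.001
time_s: 9.05
eef_pos: [307.6, -262.9, 313.2]
ee_rot: [-0.0, 0.986, -0.168, 0.0]
force: [-0.2, 0.3, 0.5]
grip_width: 0.004
pad [480.02900978   3.03964924 214.03334532] 188
dripper rim [226.30481787 228.88488001]
before [269.77765366 272.46216625]
[-0.15090456 -0.09065428 -0.09578463]
```

View pics/side6.png

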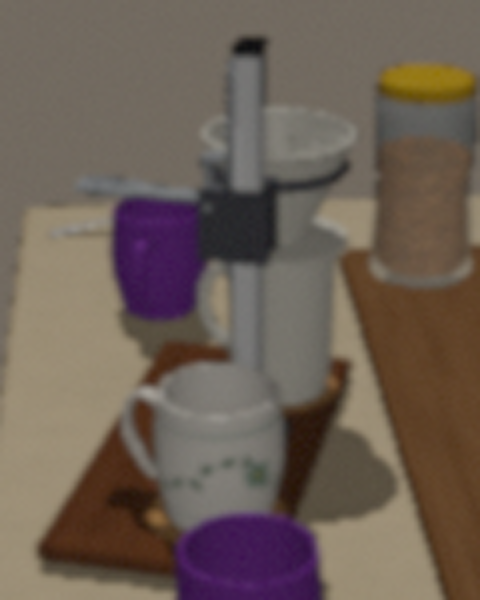

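View pics/top6.png

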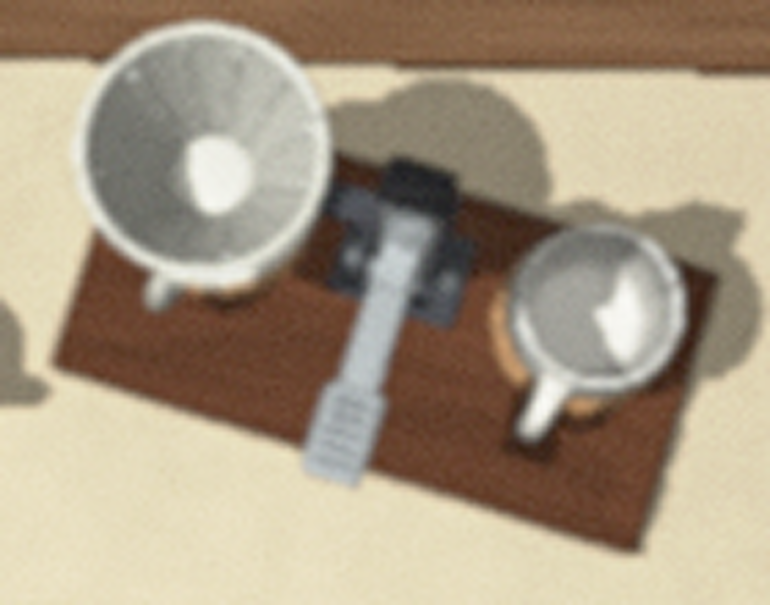

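The foot (side view, about (320,232)) sits on the tall mug's rim. The dripper rim is at about 227 mm, so the foot is near 141 mm. The paddle has sprung back, the mugs haven't moved, and the robot is clear.

```bash
python3 -c "
from rig import *
print(finish_job())"
```

```text
the job is handed in; nothing more can be done
None
```

The dripper foot now rests on the rim of the tall mug. I pressed the paddle with the shut fingertips, pushed the arm down about 44 mm with it held, then let go and moved clear. I handed the job in at about 9.2 s of the 35 s allowed.

- **Contact:** at a tool height of 204 mm the force rose from about 5 N to 10.9 N and the downward movement stalled. That is the height predicted for the tall mug's 140 mm rim, and I stopped there.
- **After release:** the dripper rim measured about 227 mm, which puts the foot at about 141 mm against the 140 mm mug rim. The pad sprang back to 214 mm, about 74 mm above the foot. That is lower than the 83 mm given at rest, but fits the pawl lying on a tooth's flank, as it seemed to at the start.
- **Surroundings:** both mugs stand where they were in the before and after pictures, and the wrist force reads about zero.

No check failed. One reading was lower than expected: while the arm slid down, the force was 3–6 N, slightly under the 6–7 N given.

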